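Clip a storage box shut crosswise

TASK

Snap the four orange clips of the storage box's lid down until each clicks and lies flat, crosswise so that the lid is drawn down evenly: first one clip, then the one at the opposite corner, then the remaining two. Push each clip down gently, with no more than about 20 N (2 kg), because the plastic cracks, and leave the tape roll, solder spool, adapter and terminal strip beside the box where they are.

Things in the scene. Friction and masses are not known exactly. Their poses are not given: they have to be found in the camera images.
- box: blue box, fixed, 150x220x70 mm (x, y, z); origin under its centre, x from front (robot side) to rear, y to its left end. A white level lid, 160x230 mm, with a deep skirt lies on springy foam packing (gives 1 mm per 9 N), 0 to 20 mm above its lowest place; this height differs from run to run and is not measured. It carries 4 orange clips near its corners. Opposite corners: fl-rr and fr-rl.
- clip_fl (a joint): front left (robot's side, +y end) clip's angle, rad: 0 shut flat, 0.30-0.60 at start, 0.70 open stop. Lever 50x30 mm, hinged on the lid 45 mm from the box's middle line, points outward over the front rim. Pushed down over its seat point: light, then from 0.17 stiff, most (6-14 N, each clip differs) near 0.13; clicks at 0.06 (last 2 mm), then pulls itself to a hard stop at 0 and stays. Let go sooner, it springs up.
- seat_fl (a point): on the top edge of the blue wall, front left (robot's side, +y end) corner: 75 mm from the box's centre in x and in y, 70 mm above the bench, straight under the middle of clip_fl's ribbed pressing area (30 mm out from its hinge). The shut clip's upper face is 19 to 39 mm above this point, depending on how high the lid stands; the open clip's end is up to 75 mm above it. Axes as the box.
- clip_fr (a joint): front right (robot's side, -y end) clip's angle, rad: 0 shut flat, 0.30-0.60 at start, 0.70 open stop. Lever 50x30 mm, hinged on the lid 45 mm from the box's middle line, points outward over the front rim. Pushed down over its seat point: light, then from 0.17 stiff, most (6-14 N, each clip differs) near 0.13; clicks at 0.06 (last 2 mm), then pulls itself to a hard stop at 0 and stays. Let go sooner, it springs up.
- seat_fr (a point): on the top edge of the blue wall, front right (robot's side, -y end) corner: 75 mm from the box's centre in x and in y, 70 mm above the bench, straight under the middle of clip_fr's ribbed pressing area (30 mm out from its hinge). The shut clip's upper face is 19 to 39 mm above this point, depending on how high the lid stands; the open clip's end is up to 75 mm above it. Axes as the box.
- clip_rl (a joint): rear left (far side, +y end) clip's angle, rad: 0 shut flat, 0.30-0.60 at start, 0.70 open stop. Lever 50x30 mm, hinged on the lid 45 mm from the box's middle line, points outward over the rear rim. Pushed down over its seat point: light, then from 0.17 stiff, most (6-14 N, each clip differs) near 0.13; clicks at 0.06 (last 2 mm), then pulls itself to a hard stop at 0 and stays. Let go sooner, it springs up.
- seat_rl (a point): on the top edge of the blue wall, rear left (far side, +y end) corner: 75 mm from the box's centre in x and in y, 70 mm above the bench, straight under the middle of clip_rl's ribbed pressing area (30 mm out from its hinge). The shut clip's upper face is 19 to 39 mm above this point, depending on how high the lid stands; the open clip's end is up to 75 mm above it. Axes as the box.
- clip_rr (a joint): rear right (far side, -y end) clip's angle, rad: 0 shut flat, 0.30-0.60 at start, 0.70 open stop. Lever 50x30 mm, hinged on the lid 45 mm from the box's middle line, points outward over the rear rim. Pushed down over its seat point: light, then from 0.17 stiff, most (6-14 N, each clip differs) near 0.13; clicks at 0.06 (last 2 mm), then pulls itself to a hard stop at 0 and stays. Let go sooner, it springs up.
- seat_rr (a point): on the top edge of the blue wall, rear right (far side, -y end) corner: 75 mm from the box's centre in x and in y, 70 mm above the bench, straight under the middle of clip_rr's ribbed pressing area (30 mm out from its hinge). The shut clip's upper face is 19 to 39 mm above this point, depending on how high the lid stands; the open clip's end is up to 75 mm above it. Axes as the box.
- tape: roll of black tape lying flat, 55 mm across, 19 mm high, loose beside the left end of the box; origin at the centre of its underside; a bystander, to be left where it is
- spool: white and grey solder spool standing upright, 52 mm across, 36 mm high, loose behind the box; origin at the centre of its underside; a bystander, to be left where it is
- adapter: small black power adapter, 38 x 58 x 30 mm, loose behind the box; origin at the centre of its underside; a bystander, to be left where it is
- strip: white screw terminal strip, 17 x 75 x 17 mm, loose beside the right end of the box; origin at the centre of its underside; a bystander, to be left where it is

How it is judged:
By the outcome, as a careful person would: the job done as asked, in the order asked, and still so for the second after the job is handed in, with the robot touching nothing.
It also fails if it takes over 58 s, if anything falls off the work surface, if the arm or the gripper's body presses on something with over 40 N, if the wrist force passes 120 N, or if a joint passes its speed limit or range.

ROBOT

A 6-joint arm with a two-finger parallel gripper is mounted at the origin on a cart in front of the work surface, level with it; the furniture and walls round the work are solid. World frame = base frame: x ahead of the robot, y to its left, z up, the work surface at z = 0. Lengths are in m, angles in rad, forces in N, time in s.
With the tool pointing down it reaches from about 0.35 to 0.8 m from the base axis. Payload 7.3 kg.
Tool frame: the origin (TCP) lies where the fingers leave the gripper's body, on its centre line; the fingertips stand 73 mm ahead of it and the grasp point (between the pads) lies 54 mm ahead of it; z points along the fingers, y is the line along which they close (so a half turn about z gives the same grasp; the last joint's range is limited). The gripper opens to 85 mm and grips with 20 to 120 N. Pads are 22 mm wide; open, the fingers measure 114 mm over their backs; the gripper's body (76 mm by 85 mm) begins 54 mm behind the grasp point. The pads swing forward as they close: fully open they stand 13 mm farther back than shut.
Start: joints at [1.041, 0.342, 1.524, -0, 1.275, -0.146], TCP at [0.197, 0.487, 0.304] pointing down, gripper open.
Joint ranges: [-2.53, 2.53], [-0.77, 2.02], [0.04, 2.7], [-1, 4.14], [0.28, 2.66], [-3.11, 3.11]. Speed limits (rad/s): [2.57, 2.57, 3.14, 3.14, 3.14, 3.14].

INTERFACE

Orientations are given as a unit quaternion [w, x, y, z].
In Python, from cell import bot gives the robot as it stands.
- The arm moves only by the tool send_rows, never from a script. Its argument "commands" is a list of rows, each an object with "xyz": the shift along the world's x, y, z as a fraction of full scale, a list of three; "twist": the turn, a rotation vector about the world's x, y, z as a fraction of full scale, a list of three; "fingers": the opening, from 0 (shut) to 1 (fully open). In form: [{"xyz": [tx, ty, tz], "twist": [rx, ry, rz], "fingers": fingers}, ...]. A call has 1 to 8 rows; each row is the pose to reach, as a shift and turn from the pose commanded when the call began, turning the shorter way round; what a row does not reach only later rows make up. Full scale, the value 1, is 500 mm for a shift and 180 degrees for a turn. A row lasts 1/10 s, in which the tool goes at most 50 mm and 8.59 degrees, less where a joint would pass 70% of its speed; a pose out of reach is approached as far as the arm can. A call with a number of a shift or a turn outside -1 to 1 is refused whole. A call with a gripper value outside its range is refused whole. The fingers move at their own pace and stop on an object; "force" is the grip in N (left out, the last holds). Time passes only in rows, so rows that repeat a pose let the fingers close. It gives the time, the measured TCP pose, the force, the opening and the grip force at its end, in the units of the state.
- bot.get_state(): the state, without advancing time (a new reading comes with each control period).
- bot.camera(name): name is "side" or "top"; returns a dict with "color" (420x560x3 uint8, red, green, blue), "fx", "fy", "cx", "cy" (pixels), "world_from_camera" (4x4, takes a point from camera to world coordinates). Camera axes: x right, y down, z forward; pixel columns grow to the right and rows downward; lengths in m; the calibration is good to about 2 mm. A picture is of the moment at which its call begins. There is no depth.
- bot.finish_job(): hands the job in; it is judged then, once.
The state is a dict: "t": time; "q": joint angles; "dq": joint speeds; "joint_torque": joint torques, N m; "ee_pos": TCP position; "orientation": TCP orientation; "force": force on the tool from outside, world axes, zero at the start; "wrist_torque": the same for the moment, N m; "opening": opening from 0.0 (shut) to 1.0 (fully open); "gripper_force": force on a finger pad.
Only numpy, scipy, OpenCV 4.12 (cv2) and the standard library are available. Lean on these libraries where they do the work, as an engineer would, in place of code of your own. Each camera call takes 0.05 s, during which the arm holds its last target. There are 200 camera calls.

## Working session

There is one attempt and no reset: what is moved stays moved. The work goes in short steps, Python scripts to look and compute and a tool call to move; the robot and the scene stay as the last step left them, time stands still between calls to the robot, and variables do not carry over. Pictures are saved under pics/ and viewed, at most 10 in all, crops included, and the job is handed in when it is done.

Besides the shell and the picture viewer there is one more tool, called after "Emit:" in YAML: its name, and indented under it one key for each argument. send_rows: Moves the arm, as the interface text tells. Its arguments: {"type":"object","properties":{"commands":{"type":"array"},"force":{"type":"number"}},"required":["commands"]}

```bash
mkdir -p pics
python3 - <<'E'
from cell import bot
import cv2,numpy as np
s=bot.get_state();print({k:np.round(v,3).tolist() for k,v in s.items()})
for n in("top","side"):
    c=bot.camera(n);cv2.imwrite(f"pics/{n}0.png",c["color"][:,:,::-1]);print(n,c["fx"],c["fy"],c["cx"],c["cy"],np.round(c["world_from_camera"],4).tolist())
E
```

```text
{'t': 0.0, 'q': [1.041, 0.343, 1.525, -0.0, 1.275, -0.146], 'dq': [0.002, 0.001, -0.0, 0.0, -0.002, 0.0], 'joint_torque': [0.001, -43.367, -24.601, -0.0, 0.008, 0.0], 'ee_pos': [0.196, 0.487, 0.303], 'orientation': [-0.0, 0.191, 0.982, -0.001], 'force': [-0.665, 0.91, -1.104], 'wrist_torque': [0.031, -0.03, 0.036], 'gripper_force': 0.0, 'opening': 0.995}
top 431.21346355942575 431.21346355942575 281.320932010882 202.7406402514579 [[-0.027, -0.9946, 0.1004, 0.5483], [-0.9992, 0.0238, -0.0327, 0.0625], [0.0301, -0.1012, -0.9944, 0.9393], [0.0, 0.0, 0.0, 1.0]]
side 443.699190768463 443.699190768463 282.4891980151649 205.72487873258356 [[0.9998, -0.0209, -0.0035, 0.6176], [-0.0065, -0.4607, 0.8876, -0.712], [-0.0201, -0.8873, -0.4607, 0.488], [0.0, 0.0, 0.0, 1.0]]
```

View pics/top0.png

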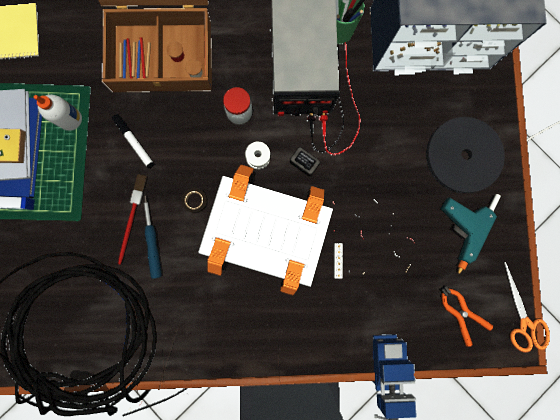

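View pics/side0.png

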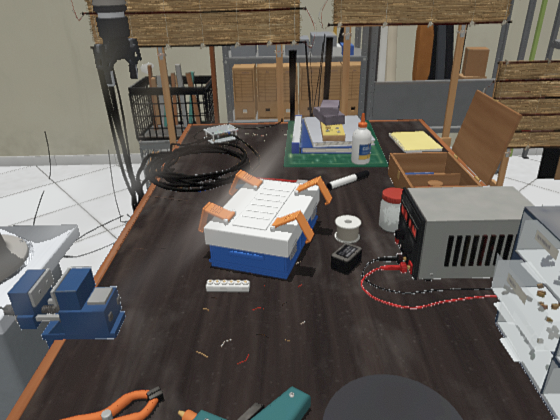

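The top view shows the white lid with corners near (222,177), (332,210), (311,286) and (200,253). The orange clips are at (242,183), (314,205), (217,255) and (292,277). The strip is at (339,261), the tape at (194,200), the spool at (258,154) and the adapter at (305,161). The side view agrees: all four clips are raised and the lid sits on the blue box.

```bash
cat > h.py <<'E'
import cv2,numpy as np
def ray(c,uv):
    T=np.array(c["world_from_camera"]);uv=np.atleast_2d(uv)
    d=np.c_[(uv[:,0]-c["cx"])/c["fx"],(uv[:,1]-c["cy"])/c["fy"],np.ones(len(uv))]@T[:3,:3].T
    return T[:3,3],d
def plane(c,uv,z):
    o,d=ray(c,uv);return o+d*((z-o[2])/d[:,2])[:,None]
def proj(c,P):
    T=np.linalg.inv(c["world_from_camera"]);p=np.atleast_2d(P)@T[:3,:3].T+T[:3,3]
    return np.c_[c["fx"]*p[:,0]/p[:,2]+c["cx"],c["fy"]*p[:,1]/p[:,2]+c["cy"]]
E
python3 - <<'E'
from cell import bot
from h import *
c=bot.camera("top");s=bot.camera("side");im=c["color"]
hsv=cv2.cvtColor(im,cv2.COLOR_RGB2HSV)
w=((hsv[...,1]<60)&(hsv[...,2]>150)).astype(np.uint8)
n,l,st,ce=cv2.connectedComponentsWithStats(w)
k=l[231,235] or l[235,290];m=(l==k).astype(np.uint8);print(st[k])
ct=max(cv2.findContours(m,0,2)[0],key=cv2.contourArea).reshape(-1,2).astype(float)
for z in(.088,.098,.108):
    P=plane(c,ct,z)[:,:2];r=cv2.minAreaRect((P*1000).astype(np.float32));print(z,r)
    b=cv2.boxPoints(r)/1000
    print(np.round(b,4).tolist(),np.round(proj(s,np.c_[b,[z]*4])).tolist())
sh=cv2.cvtColor(s["color"],cv2.COLOR_RGB2HSV)
o=((sh[...,0]<18)&(sh[...,1]>150)&(sh[...,2]>120)).astype(np.uint8)
# centroid of clips in top
o=((hsv[...,0]<18)&(hsv[...,1]>150)&(hsv[...,2]>120)).astype(np.uint8);o[:, :180]=0;o[:,345:]=0;o[:160]=0;o[300:]=0
n,l,st,ce=cv2.connectedComponentsWithStats(o)
for i in range(1,n):
    if st[i][4]>60:print(st[i],ce[i].round(1),plane(c,ce[i],.11).round(4))
cv2.imwrite("pics/side_crop.png",cv2.resize(s["color"][165:285,190:345,::-1],None,fx=5,fy=5,interpolation=cv2.INTER_CUBIC)[:600,:775])
E
```

```text
[ 199  176  134  111 8231]
0.088 ((580.6864013671875, 66.50949096679688), (229.44931030273438, 159.91278076171875), 71.84143829345703)
[[0.4690000116825104, -0.01759999990463257], [0.6208999752998352, -0.0674000009894371], [0.6923999786376953, 0.15060000121593475], [0.5404999852180481, 0.2003999948501587]] [[202.0, 227.0], [287.0, 240.0], [319.0, 185.0], [249.0, 177.0]]
0.098 ((580.305908203125, 66.46208953857422), (226.75413513183594, 158.03427124023438), 71.84146881103516)
[[0.4699000120162964, -0.016599999740719795], [0.6201000213623047, -0.06589999794960022], [0.6906999945640564, 0.14959999918937683], [0.5406000018119812, 0.1987999975681305]] [[202.0, 222.0], [286.0, 234.0], [318.0, 181.0], [249.0, 173.0]]
0.108 ((579.9254150390625, 66.41468048095703), (224.05892944335938, 156.15591430664062), 71.84144592285156)
[[0.4708000123500824, -0.015699999406933784], [0.6191999912261963, -0.06440000236034393], [0.6890000104904175, 0.148499995470047], [0.5406000018119812, 0.1972000002861023]] [[202.0, 217.0], [285.0, 229.0], [317.0, 177.0], [249.0, 170.0]]
[229 165  24  36 500] [240.2 182.1] [[0.6741 0.1139 0.11  ]]
[302 186  22  37 488] [313.5 204.1] [[ 0.628 -0.027  0.11 ]]
[207 238  23  37 510] [217.4 256.2] [[0.5329 0.1596 0.11  ]]
[281 260  23  35 458] [291.9 277.4] [[0.4889 0.019  0.11  ]]
```

View pics/side_crop.png

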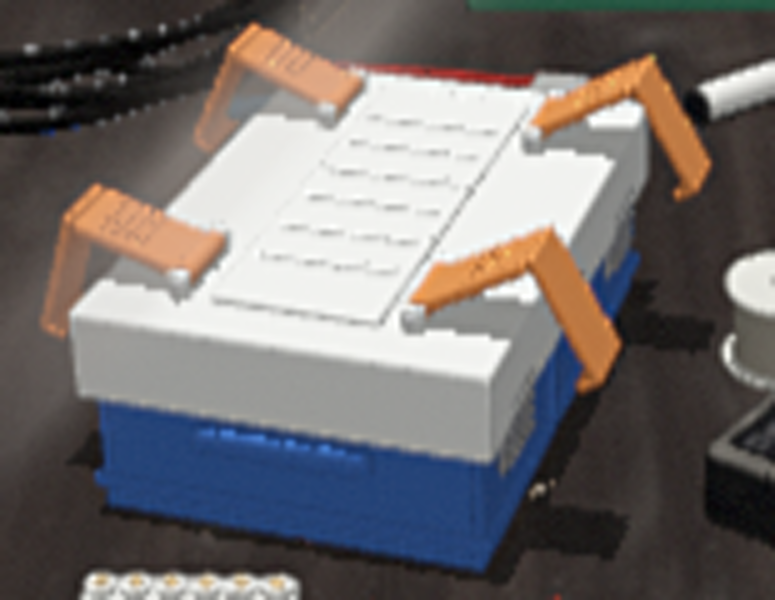

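Emit:
send_rows:
  commands:
    - {"xyz": [0.674, -0.652, -0.1], "twist": [0, 0, 0.0213], "fingers": 0}
    - {"xyz": [0.674, -0.652, -0.1], "twist": [0, 0, 0.0213], "fingers": 0}
    - {"xyz": [0.674, -0.652, -0.1], "twist": [0, 0, 0.0213], "fingers": 0}
    - {"xyz": [0.674, -0.652, -0.1], "twist": [0, 0, 0.0213], "fingers": 0}
    - {"xyz": [0.674, -0.652, -0.1], "twist": [0, 0, 0.0213], "fingers": 0}
    - {"xyz": [0.674, -0.652, -0.1], "twist": [0, 0, 0.0213], "fingers": 0}
    - {"xyz": [0.674, -0.652, -0.1], "twist": [0, 0, 0.0213], "fingers": 0}
    - {"xyz": [0.674, -0.652, -0.1], "twist": [0, 0, 0.0213], "fingers": 0}

```text
t: 1.0
ee_pos: [0.4836, 0.2086, 0.2613]
orientation: [0.0, 0.158, 0.987, 0.0]
force: [0.5, 1.3, -0.2]
opening: -0.002
gripper_force: 0.0
```

Emit:
send_rows:
  commands:
    - {"xyz": [0.2, -0.2, -0.04], "twist": [0, 0, 0], "fingers": 0}

```text
t: 1.1
ee_pos: [0.5188, 0.1736, 0.2544]
orientation: [0.0, 0.158, 0.987, 0.0]
force: [-0.3, 0.6, -0.6]
opening: -0.002
gripper_force: 0.0
```

Emit:
send_rows:
  commands:
    - {"xyz": [0.028, -0.026, -0.05], "twist": [0, 0, 0], "fingers": 0}
    - {"xyz": [0.028, -0.026, -0.05], "twist": [0, 0, 0], "fingers": 0}

```text
t: 1.3
ee_pos: [0.5319, 0.1596, 0.2262]
orientation: [-0.003, 0.16, 0.987, -0.001]
force: [-0.8, 0.6, 0.0]
opening: -0.002
gripper_force: 0.0
```

Run:
```python
from cell import bot
from h import *
st=bot.get_state();print(st["ee_pos"],st["force"])
c=bot.camera("top");s=bot.camera("side")
a=c["color"][140:300,180:360,::-1];b=s["color"][120:280,180:360,::-1]
cv2.imwrite("pics/p1.png",cv2.resize(np.hstack([a,b]),None,fx=2.2,fy=2.2))
tip=np.array(st["ee_pos"])-[0,0,.073]
print(proj(c,tip)-[180,140],proj(s,tip)-[180,120])
```

```text
[0.53187434 0.159649   0.22620978] [-0.79167139  0.55821435  0.02790645]
[[ 34.54327113 117.26014237]] [[62.02622339 36.64101913]]
```

View pics/p1.png

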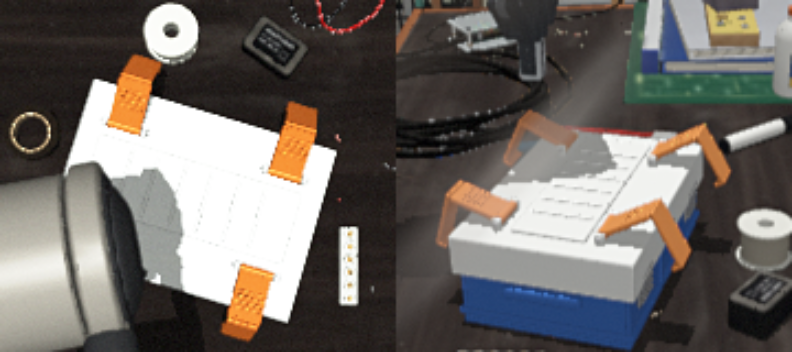

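The left half of the picture (top view) shows the gripper covering the front-left clip. The right half (side view) shows the closed fingertips near (530,75), above that clip's far front end. I'll descend gently.

Emit:
send_rows:
  commands:
    - {"xyz": [0.002, 0.001, -0.01], "twist": [0, 0, 0], "fingers": 0}
    - {"xyz": [0.002, 0.001, -0.02], "twist": [0, 0, 0], "fingers": 0}
    - {"xyz": [0.002, 0.001, -0.03], "twist": [0, 0, 0], "fingers": 0}
    - {"xyz": [0.002, 0.001, -0.04], "twist": [0, 0, 0], "fingers": 0}
    - {"xyz": [0.002, 0.001, -0.05], "twist": [0, 0, 0], "fingers": 0}
    - {"xyz": [0.002, 0.001, -0.06], "twist": [0, 0, 0], "fingers": 0}
    - {"xyz": [0.002, 0.001, -0.07], "twist": [0, 0, 0], "fingers": 0}
    - {"xyz": [0.002, 0.001, -0.07], "twist": [0, 0, 0], "fingers": 0}

```text
t: 2.2
ee_pos: [0.5321, 0.1626, 0.1936]
orientation: [-0.001, 0.158, 0.987, -0.0]
force: [-0.3, 0.2, -0.3]
opening: 0.002
gripper_force: 0.0
```

Emit:
send_rows:
  commands:
    - {"xyz": [0, 0, -0.005], "twist": [0, 0, 0], "fingers": 0}
    - {"xyz": [0, 0, -0.01], "twist": [0, 0, 0], "fingers": 0}
    - {"xyz": [0, 0, -0.01], "twist": [0, 0, 0], "fingers": 0}

```text
t: 2.5
ee_pos: [0.5324, 0.1627, 0.1892]
orientation: [-0.0, 0.158, 0.987, -0.0]
force: [0.1, 0.4, -0.2]
opening: -0.003
gripper_force: 0.0
```

Emit:
send_rows:
  commands:
    - {"xyz": [0, 0, -0.005], "twist": [0, 0, 0], "fingers": 0}
    - {"xyz": [0, 0, -0.01], "twist": [0, 0, 0], "fingers": 0}
    - {"xyz": [0, 0, -0.01], "twist": [0, 0, 0], "fingers": 0}

```text
t: 2.8
ee_pos: [0.5324, 0.1628, 0.1842]
orientation: [-0.0, 0.158, 0.987, 0.0]
force: [0.4, -0.0, -0.0]
opening: -0.0
gripper_force: 0.0
```

Emit:
send_rows:
  commands:
    - {"xyz": [0, -0.002, -0.006], "twist": [0, 0, 0], "fingers": 0}
    - {"xyz": [0, -0.002, -0.012], "twist": [0, 0, 0], "fingers": 0}
    - {"xyz": [0, -0.002, -0.012], "twist": [0, 0, 0], "fingers": 0}

```text
t: 3.1
ee_pos: [0.5322, 0.1617, 0.178]
orientation: [-0.0, 0.158, 0.987, -0.0]
force: [-0.2, -0.3, 0.5]
opening: -0.001
gripper_force: 0.0
```

Emit:
send_rows:
  commands:
    - {"xyz": [0, 0, -0.003], "twist": [0, 0, 0], "fingers": 0}
    - {"xyz": [0, 0, -0.006], "twist": [0, 0, 0], "fingers": 0}
    - {"xyz": [0, 0, -0.006], "twist": [0, 0, 0], "fingers": 0}

```text
t: 3.4
ee_pos: [0.5324, 0.1617, 0.1752]
orientation: [-0.0, 0.158, 0.987, -0.0]
force: [-0.4, 0.6, -0.3]
opening: 0.001
gripper_force: 0.0
```

Emit:
send_rows:
  commands:
    - {"xyz": [0, 0, -0.002], "twist": [0, 0, 0], "fingers": 0}
    - {"xyz": [0, 0, -0.004], "twist": [0, 0, 0], "fingers": 0}
    - {"xyz": [0, 0, -0.004], "twist": [0, 0, 0], "fingers": 0}

```text
t: 3.7
ee_pos: [0.5324, 0.1618, 0.1733]
orientation: [-0.0, 0.158, 0.987, 0.0]
force: [-0.8, 0.6, 0.0]
opening: -0.002
gripper_force: 0.0
```

Emit:
send_rows:
  commands:
    - {"xyz": [0, 0, -0.002], "twist": [0, 0, 0], "fingers": 0}
    - {"xyz": [0, 0, -0.004], "twist": [0, 0, 0], "fingers": 0}

```text
t: 3.9
ee_pos: [0.5324, 0.1618, 0.1715]
orientation: [0.0, 0.158, 0.987, 0.0]
force: [-0.9, 0.2, 1.3]
opening: -0.001
gripper_force: 0.4
```

Emit:
send_rows:
  commands:
    - {"xyz": [0, 0, -0.002], "twist": [0, 0, 0], "fingers": 0}
    - {"xyz": [0, 0, -0.003], "twist": [0, 0, 0], "fingers": 0}

```text
t: 4.1
ee_pos: [0.5324, 0.1618, 0.1699]
orientation: [-0.0, 0.158, 0.987, 0.0]
force: [0.6, 0.4, -0.1]
opening: -0.001
gripper_force: 0.2
```

Emit:
send_rows:
  commands:
    - {"xyz": [0, 0, -0.002], "twist": [0, 0, 0], "fingers": 0}
    - {"xyz": [0, 0, -0.003], "twist": [0, 0, 0], "fingers": 0}

```text
t: 4.3
ee_pos: [0.5324, 0.1618, 0.1684]
orientation: [-0.0, 0.158, 0.987, 0.0]
force: [-0.5, 0.5, 0.7]
opening: 0.0
gripper_force: 0.3
```

Emit:
send_rows:
  commands:
    - {"xyz": [0, 0, -0.002], "twist": [0, 0, 0], "fingers": 0}
    - {"xyz": [0, 0, -0.003], "twist": [0, 0, 0], "fingers": 0}

```text
t: 4.5
ee_pos: [0.5325, 0.1618, 0.1672]
orientation: [0.0, 0.158, 0.987, 0.0]
force: [-2.5, 1.3, 5.4]
opening: 0.001
gripper_force: 2.5
```

Emit:
send_rows:
  commands:
    - {"xyz": [0, 0, -0.002], "twist": [0, 0, 0], "fingers": 0}
    - {"xyz": [0, 0, -0.003], "twist": [0, 0, 0], "fingers": 0}

```text
t: 4.7
ee_pos: [0.5325, 0.1618, 0.1664]
orientation: [0.0, 0.158, 0.987, 0.0]
force: [-3.0, -0.2, 10.4]
opening: -0.001
gripper_force: 5.4
```

Run:
```python
from cell import bot
from h import *
st=bot.get_state();print(st["ee_pos"],st["force"])
s=bot.camera("side")
cv2.imwrite("pics/p2.png",cv2.resize(s["color"][140:280,180:360,::-1],None,fx=4.2,fy=4.2))
```

```text
[0.53247607 0.16184556 0.16641107] [-3.041278   -0.22234205 10.40627786]
```

View pics/p2.png

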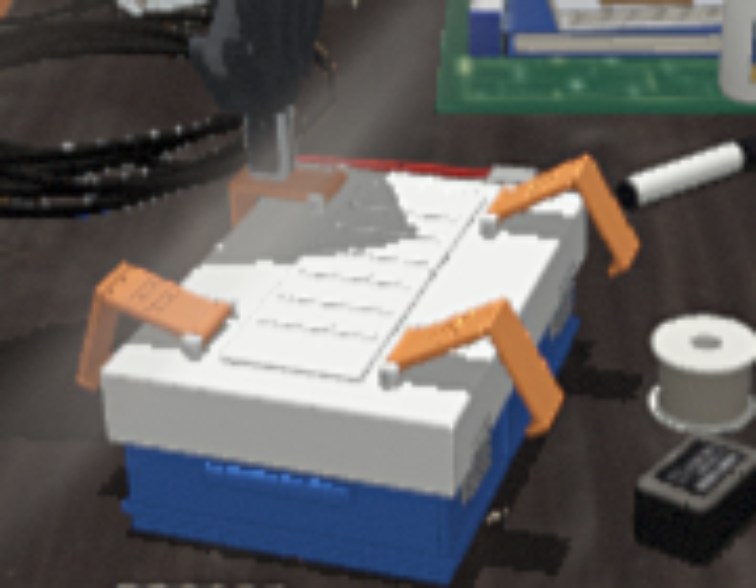

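The picture shows the front-left clip nearly flat under the finger, near (285,185). The force is in the stiff zone, so I'll continue in 0.5 mm steps.

Emit:
send_rows:
  commands:
    - {"xyz": [0, 0, -0.001], "twist": [0, 0, 0], "fingers": 0}
    - {"xyz": [0, 0, -0.002], "twist": [0, 0, 0], "fingers": 0}

```text
t: 4.95
ee_pos: [0.5325, 0.1618, 0.1659]
orientation: [0.0, 0.158, 0.987, 0.0]
force: [-4.7, -0.4, 14.4]
opening: 0.001
gripper_force: 7.1
```

Emit:
send_rows:
  commands:
    - {"xyz": [0, 0, -0.001], "twist": [0, 0, 0], "fingers": 0}
    - {"xyz": [0, 0, -0.002], "twist": [0, 0, 0], "fingers": 0}

```text
t: 5.15
ee_pos: [0.5325, 0.1619, 0.1654]
orientation: [0.001, 0.158, 0.987, 0.0]
force: [-6.6, -0.8, 17.7]
opening: -0.0
gripper_force: 8.9
```

The stiffness is now about the same as the foam alone, so I'll release and check whether the clip has already latched.

Emit:
send_rows:
  commands:
    - {"xyz": [0, 0, 0.1], "twist": [0, 0, 0], "fingers": 0}
    - {"xyz": [0, 0, 0.1], "twist": [0, 0, 0], "fingers": 0}

```text
t: 5.35
ee_pos: [0.535, 0.1622, 0.2189]
orientation: [0.005, 0.158, 0.987, 0.002]
force: [0.7, 0.7, -0.4]
opening: 0.001
gripper_force: 0.0
```

Run:
```python
from cell import bot
from h import *
st=bot.get_state();print(st["t"],st["ee_pos"],st["force"])
s=bot.camera("side")
cv2.imwrite("pics/p3.png",cv2.resize(s["color"][140:280,180:360,::-1],None,fx=4.2,fy=4.2))
```

```text
5.35 [0.53504911 0.16221056 0.21892828] [ 0.69302326  0.67839784 -0.39340178]
```

View pics/p3.png

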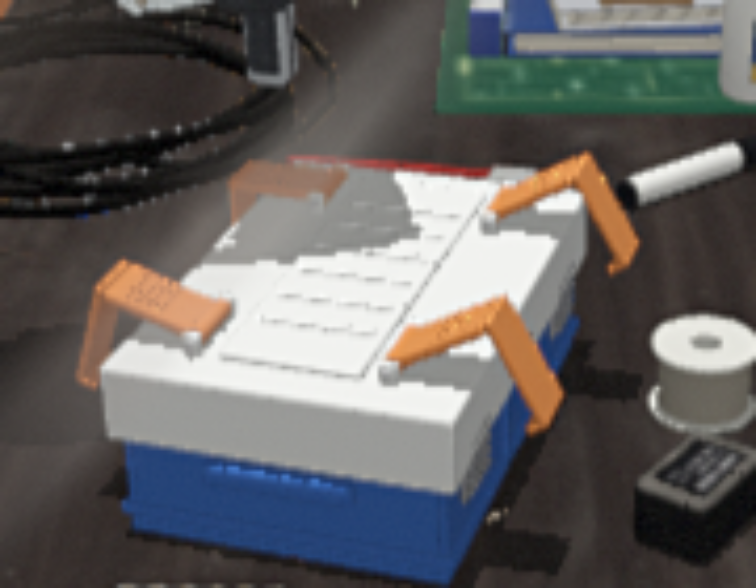

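The picture shows the front-left clip lying flat at (285,185) after release, so it's latched. Next is the opposite corner, rear right.

Emit:
send_rows:
  commands:
    - {"xyz": [0.192, -0.38, 0.03], "twist": [0, 0, 0], "fingers": 0}
    - {"xyz": [0.192, -0.38, 0.03], "twist": [0, 0, 0], "fingers": 0}
    - {"xyz": [0.192, -0.38, 0.03], "twist": [0, 0, 0], "fingers": 0}
    - {"xyz": [0.192, -0.38, 0.03], "twist": [0, 0, 0], "fingers": 0}
    - {"xyz": [0.192, -0.38, 0.03], "twist": [0, 0, 0], "fingers": 0}
    - {"xyz": [0.192, -0.38, 0.03], "twist": [0, 0, 0], "fingers": 0}
    - {"xyz": [0.192, -0.38, 0.03], "twist": [0, 0, 0], "fingers": 0}

```text
t: 6.1
ee_pos: [0.6277, -0.0274, 0.2274]
orientation: [-0.001, 0.158, 0.987, 0.0]
force: [-0.7, 0.1, -0.7]
opening: 0.001
gripper_force: 0.0
```

Emit:
send_rows:
  commands:
    - {"xyz": [0.002, -0.002, -0.015], "twist": [0, 0, 0], "fingers": 0}
    - {"xyz": [0.002, -0.002, -0.03], "twist": [0, 0, 0], "fingers": 0}
    - {"xyz": [0.002, -0.002, -0.045], "twist": [0, 0, 0], "fingers": 0}
    - {"xyz": [0.002, -0.002, -0.06], "twist": [0, 0, 0], "fingers": 0}
    - {"xyz": [0.002, -0.002, -0.075], "twist": [0, 0, 0], "fingers": 0}
    - {"xyz": [0.002, -0.002, -0.09], "twist": [0, 0, 0], "fingers": 0}
    - {"xyz": [0.002, -0.002, -0.1], "twist": [0, 0, 0], "fingers": 0}
    - {"xyz": [0.002, -0.002, -0.1], "twist": [0, 0, 0], "fingers": 0}

```text
t: 6.9
ee_pos: [0.6291, -0.0293, 0.1777]
orientation: [-0.001, 0.158, 0.987, 0.0]
force: [0.7, 0.2, -0.1]
opening: -0.001
gripper_force: 0.0
```

Emit:
send_rows:
  commands:
    - {"xyz": [0, 0, -0.003], "twist": [0, 0, 0], "fingers": 0}
    - {"xyz": [0, 0, -0.006], "twist": [0, 0, 0], "fingers": 0}

```text
t: 7.1
ee_pos: [0.6296, -0.0293, 0.1756]
orientation: [0.0, 0.158, 0.987, 0.0]
force: [-0.1, 0.0, 1.8]
opening: -0.004
gripper_force: 0.5
```

Emit:
send_rows:
  commands:
    - {"xyz": [0, 0, -0.002], "twist": [0, 0, 0], "fingers": 0}
    - {"xyz": [0, 0, -0.003], "twist": [0, 0, 0], "fingers": 0}

```text
t: 7.3
ee_pos: [0.6294, -0.0292, 0.174]
orientation: [0.0, 0.158, 0.987, 0.0]
force: [-0.0, -0.2, 0.9]
opening: 0.001
gripper_force: 0.3
```

Emit:
send_rows:
  commands:
    - {"xyz": [-0.001, 0.002, -0.002], "twist": [0, 0, 0], "fingers": 0}
    - {"xyz": [-0.001, 0.002, -0.004], "twist": [0, 0, 0], "fingers": 0}

```text
t: 7.5
ee_pos: [0.6289, -0.0282, 0.172]
orientation: [0.0, 0.158, 0.987, 0.0]
force: [0.3, -0.0, 1.0]
opening: -0.005
gripper_force: 0.4
```

Emit:
send_rows:
  commands:
    - {"xyz": [0, 0, -0.001], "twist": [0, 0, 0], "fingers": 0}
    - {"xyz": [0, 0, -0.003], "twist": [0, 0, 0], "fingers": 0}

```text
t: 7.7
ee_pos: [0.629, -0.0282, 0.1705]
orientation: [0.0, 0.158, 0.987, 0.0]
force: [0.2, 0.1, 1.7]
opening: 0.004
gripper_force: 0.4
```

Emit:
send_rows:
  commands:
    - {"xyz": [0, 0, -0.001], "twist": [0, 0, 0], "fingers": 0}
    - {"xyz": [0, 0, -0.002], "twist": [0, 0, 0], "fingers": 0}

```text
t: 7.9
ee_pos: [0.6289, -0.0282, 0.1694]
orientation: [0.0, 0.158, 0.987, 0.0]
force: [-0.4, -1.1, 0.9]
opening: -0.003
gripper_force: 0.3
```

Emit:
send_rows:
  commands:
    - {"xyz": [0, 0, -0.001], "twist": [0, 0, 0], "fingers": 0}
    - {"xyz": [0, 0, -0.002], "twist": [0, 0, 0], "fingers": 0}

```text
t: 8.1
ee_pos: [0.629, -0.0282, 0.1685]
orientation: [0.0, 0.158, 0.987, 0.0]
force: [0.0, 0.4, 0.2]
opening: 0.004
gripper_force: 0.3
```

Emit:
send_rows:
  commands:
    - {"xyz": [0, 0, -0.001], "twist": [0, 0, 0], "fingers": 0}
    - {"xyz": [0, 0, -0.002], "twist": [0, 0, 0], "fingers": 0}

```text
t: 8.3
ee_pos: [0.629, -0.0282, 0.1676]
orientation: [0.0, 0.158, 0.987, 0.0]
force: [0.7, -0.3, 2.6]
opening: 0.0
gripper_force: 1.4
```

Emit:
send_rows:
  commands:
    - {"xyz": [0, 0, -0.001], "twist": [0, 0, 0], "fingers": 0}
    - {"xyz": [0, 0, -0.002], "twist": [0, 0, 0], "fingers": 0}

```text
t: 8.5
ee_pos: [0.629, -0.0282, 0.167]
orientation: [0.0, 0.158, 0.987, 0.0]
force: [-1.5, 0.1, 6.2]
opening: 0.002
gripper_force: 3.2
```

Emit:
send_rows:
  commands:
    - {"xyz": [0, 0, -0.001], "twist": [0, 0, 0], "fingers": 0}
    - {"xyz": [0, 0, -0.002], "twist": [0, 0, 0], "fingers": 0}

```text
t: 8.7
ee_pos: [0.629, -0.0282, 0.1666]
orientation: [0.0, 0.158, 0.987, 0.0]
force: [-2.6, -0.4, 10.2]
opening: 0.002
gripper_force: 4.9
```

Emit:
send_rows:
  commands:
    - {"xyz": [0, 0, -0.001], "twist": [0, 0, 0], "fingers": 0}
    - {"xyz": [0, 0, -0.001], "twist": [0, 0, 0], "fingers": 0}

```text
t: 8.9
ee_pos: [0.629, -0.0282, 0.1665]
orientation: [0.001, 0.158, 0.987, 0.0]
force: [-3.7, 1.4, 10.5]
opening: 0.006
gripper_force: 5.2
```

Emit:
send_rows:
  commands:
    - {"xyz": [0, 0, -0.001], "twist": [0, 0, 0], "fingers": 0}
    - {"xyz": [0, 0, -0.001], "twist": [0, 0, 0], "fingers": 0}

```text
t: 9.1
ee_pos: [0.629, -0.0282, 0.1662]
orientation: [0.001, 0.158, 0.987, 0.0]
force: [-3.6, 0.6, 11.5]
opening: 0.001
gripper_force: 6.0
```

Emit:
send_rows:
  commands:
    - {"xyz": [0, 0, -0.001], "twist": [0, 0, 0], "fingers": 0}
    - {"xyz": [0, 0, -0.001], "twist": [0, 0, 0], "fingers": 0}

```text
t: 9.3
ee_pos: [0.629, -0.0282, 0.166]
orientation: [0.001, 0.158, 0.987, -0.0]
force: [-4.2, 0.8, 13.1]
opening: -0.003
gripper_force: 6.8
```

Emit:
send_rows:
  commands:
    - {"xyz": [0, 0, -0.001], "twist": [0, 0, 0], "fingers": 0}
    - {"xyz": [0, 0, -0.001], "twist": [0, 0, 0], "fingers": 0}

```text
t: 9.5
ee_pos: [0.629, -0.0282, 0.1658]
orientation: [0.001, 0.158, 0.987, -0.0]
force: [-5.5, 0.0, 14.8]
opening: 0.004
gripper_force: 7.6
```

Run:
```python
from cell import bot
from h import *
s=bot.camera("side")
cv2.imwrite("pics/p4.png",cv2.resize(s["color"][165:265,190:345,::-1],None,fx=5,fy=5,interpolation=cv2.INTER_CUBIC))
```

```text
(no output)
```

View pics/p4.png

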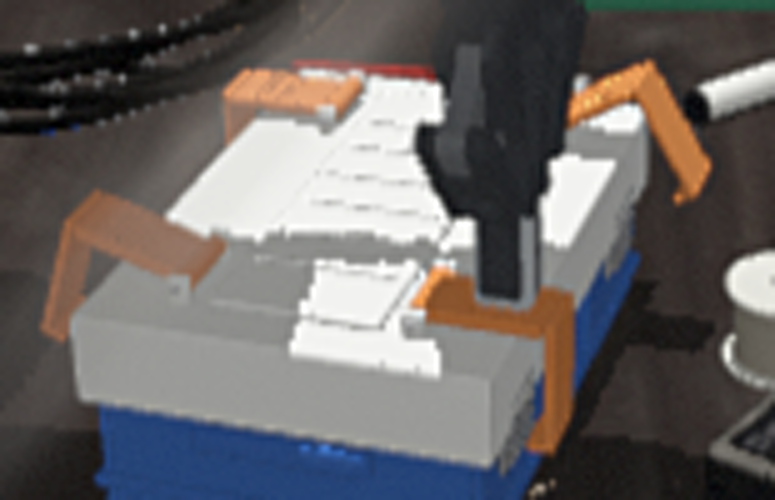

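The picture shows the front-left clip still flat at (290,95). The rear-right clip looks flat under the finger at (490,310). I'll push slightly more, then release and check.

Emit:
send_rows:
  commands:
    - {"xyz": [0, 0, -0.001], "twist": [0, 0, 0], "fingers": 0}
    - {"xyz": [0, 0, -0.001], "twist": [0, 0, 0], "fingers": 0}

```text
t: 9.75
ee_pos: [0.629, -0.0282, 0.1655]
orientation: [0.001, 0.158, 0.987, -0.0]
force: [-5.7, 0.1, 16.4]
opening: -0.003
gripper_force: 8.4
```

Emit:
send_rows:
  commands:
    - {"xyz": [0, 0, 0.02], "twist": [0, 0, 0], "fingers": 0}
    - {"xyz": [0, 0, 0.1], "twist": [0, 0, 0], "fingers": 0}
    - {"xyz": [0, 0, 0.13], "twist": [0, 0, 0], "fingers": 0}
    - {"xyz": [0, 0, 0.13], "twist": [0, 0, 0], "fingers": 0}

```text
t: 10.15
ee_pos: [0.6299, -0.0283, 0.2306]
orientation: [0.003, 0.158, 0.987, 0.0]
force: [0.5, 0.0, -0.5]
opening: -0.004
gripper_force: 0.0
```

```bash
cat > chk.py <<'E'
from cell import bot
from h import *
import sys
st=bot.get_state();print(st["t"],st["ee_pos"].round(4))
s=bot.camera("side");h=cv2.cvtColor(s["color"],cv2.COLOR_RGB2HSV)
o=((h[...,0]<18)&(h[...,1]>120)&(h[...,2]>70)).astype(np.uint8)
n,l,q,ce=cv2.connectedComponentsWithStats(o[165:265,190:345])
ctr=np.array([.5807,.0665]);X=np.array([.950,-.3116]);Y=np.array([.3116,.950])
for i in range(1,n):
    if q[i][4]>40:print("clip box",q[i],"centroid",ce[i].round(1))
# expected outer top edge (50 mm out) of each clip when flat, z .095, and at 0.13 rad
for nm,a,b in(("fl",-1,1),("fr",-1,-1),("rl",1,1),("rr",1,-1)):
    for th in(0,.13,.4):
        p=ctr+a*X*(.045+.05*np.cos(th))+b*Y*.075
        print(nm,th,(proj(s,[*p,.094+.05*np.sin(th)])-[190,165]).round(1)[0])
E
python3 chk.py
```

```text
10.15 [ 0.6299 -0.0283  0.2306]
clip box [109  11  34  30 313] centroid [128.2  23. ]
clip box [11 37 12 18 57] centroid [15.6 43.5]
clip box [ 83  53  32  37 432] centroid [102.5  65.5]
fl 0 [45.7 16.1]
fl 0.13 [45.6 13.4]
fl 0.4 [46.7  8.1]
fr 0 [14.3 47.8]
fr 0.13 [14.1 44.8]
fr 0.4 [15.1 38.9]
rl 0 [131.2  26.2]
rl 0.13 [131.   23.3]
rl 0.4 [129.5  17.3]
rr 0 [111.5  61.6]
rr 0.13 [111.2  58.4]
rr 0.4 [109.3  51.6]
```

The rear-right clip's outline is the same as when pressed, so it has latched. Next is front right.

Emit:
send_rows:
  commands:
    - {"xyz": [-0.286, 0.094, 0], "twist": [0, 0, 0], "fingers": 0}
    - {"xyz": [-0.286, 0.094, 0], "twist": [0, 0, 0], "fingers": 0}
    - {"xyz": [-0.286, 0.094, 0], "twist": [0, 0, 0], "fingers": 0}
    - {"xyz": [-0.286, 0.094, 0], "twist": [0, 0, 0], "fingers": 0}
    - {"xyz": [-0.286, 0.094, 0], "twist": [0, 0, 0], "fingers": 0}
    - {"xyz": [-0.286, 0.094, 0], "twist": [0, 0, 0], "fingers": 0}

```text
t: 10.8
ee_pos: [0.4869, 0.0185, 0.2277]
orientation: [0.0, 0.158, 0.987, 0.0]
force: [0.6, 0.6, -0.3]
opening: 0.001
gripper_force: 0.0
```

Emit:
send_rows:
  commands:
    - {"xyz": [0, 0, -0.015], "twist": [0, 0, 0], "fingers": 0}
    - {"xyz": [0, 0, -0.03], "twist": [0, 0, 0], "fingers": 0}
    - {"xyz": [0, 0, -0.045], "twist": [0, 0, 0], "fingers": 0}
    - {"xyz": [0, 0, -0.06], "twist": [0, 0, 0], "fingers": 0}
    - {"xyz": [0, 0, -0.075], "twist": [0, 0, 0], "fingers": 0}
    - {"xyz": [0, 0, -0.09], "twist": [0, 0, 0], "fingers": 0}
    - {"xyz": [0, 0, -0.098], "twist": [0, 0, 0], "fingers": 0}
    - {"xyz": [0, 0, -0.098], "twist": [0, 0, 0], "fingers": 0}

```text
t: 11.6
ee_pos: [0.4857, 0.0188, 0.1784]
orientation: [-0.001, 0.158, 0.987, 0.0]
force: [0.0, -0.2, 0.5]
opening: -0.0
gripper_force: 0.0
```

Emit:
send_rows:
  commands:
    - {"xyz": [0, 0, -0.004], "twist": [0, 0, 0], "fingers": 0}
    - {"xyz": [0, 0, -0.008], "twist": [0, 0, 0], "fingers": 0}
    - {"xyz": [0, 0, -0.01], "twist": [0, 0, 0], "fingers": 0}
    - {"xyz": [0, 0, -0.01], "twist": [0, 0, 0], "fingers": 0}

```text
t: 12.0
ee_pos: [0.486, 0.0188, 0.174]
orientation: [0.0, 0.158, 0.987, 0.0]
force: [0.0, -0.5, -0.5]
opening: -0.003
gripper_force: 0.0
```

Emit:
send_rows:
  commands:
    - {"xyz": [0, 0, -0.001], "twist": [0, 0, 0], "fingers": 0}
    - {"xyz": [0, 0, -0.003], "twist": [0, 0, 0], "fingers": 0}

```text
t: 12.2
ee_pos: [0.486, 0.0188, 0.1726]
orientation: [0.0, 0.158, 0.987, 0.0]
force: [-0.5, 0.4, 0.4]
opening: 0.003
gripper_force: 0.4
```

Emit:
send_rows:
  commands:
    - {"xyz": [0, 0, -0.001], "twist": [0, 0, 0], "fingers": 0}
    - {"xyz": [0, 0, -0.003], "twist": [0, 0, 0], "fingers": 0}

```text
t: 12.4
ee_pos: [0.486, 0.0188, 0.171]
orientation: [0.0, 0.158, 0.987, 0.0]
force: [-0.8, 0.1, 1.0]
opening: -0.001
gripper_force: 0.4
```

Emit:
send_rows:
  commands:
    - {"xyz": [0, 0, -0.001], "twist": [0, 0, 0], "fingers": 0}
    - {"xyz": [0, 0, -0.003], "twist": [0, 0, 0], "fingers": 0}

```text
t: 12.6
ee_pos: [0.4859, 0.0188, 0.1695]
orientation: [0.0, 0.158, 0.987, 0.0]
force: [-1.6, 0.5, 0.2]
opening: -0.003
gripper_force: 0.4
```

Emit:
send_rows:
  commands:
    - {"xyz": [0, 0, -0.001], "twist": [0, 0, 0], "fingers": 0}
    - {"xyz": [0, 0, -0.002], "twist": [0, 0, 0], "fingers": 0}

```text
t: 12.8
ee_pos: [0.486, 0.0188, 0.1684]
orientation: [0.0, 0.158, 0.987, 0.0]
force: [-0.3, -0.3, 1.2]
opening: -0.004
gripper_force: 0.3
```

Emit:
send_rows:
  commands:
    - {"xyz": [0, 0, -0.001], "twist": [0, 0, 0], "fingers": 0}

```text
t: 12.9
ee_pos: [0.4859, 0.0188, 0.1679]
orientation: [-0.0, 0.158, 0.987, 0.0]
force: [-0.3, 0.6, 0.9]
opening: -0.001
gripper_force: 0.3
```

Emit:
send_rows:
  commands:
    - {"xyz": [0, 0, -0.001], "twist": [0, 0, 0], "fingers": 0}

```text
t: 13.0
ee_pos: [0.486, 0.0188, 0.1675]
orientation: [0.0, 0.158, 0.987, 0.0]
force: [-0.9, 0.1, 1.5]
opening: 0.0
gripper_force: 1.4
```

Emit:
send_rows:
  commands:
    - {"xyz": [0, 0, -0.001], "twist": [0, 0, 0], "fingers": 0}

```text
t: 13.1
ee_pos: [0.486, 0.0188, 0.1672]
orientation: [0.0, 0.158, 0.987, 0.0]
force: [-1.6, -0.5, 4.9]
opening: 0.002
gripper_force: 2.6
```

Emit:
send_rows:
  commands:
    - {"xyz": [0, 0, -0.001], "twist": [0, 0, 0], "fingers": 0}

```text
t: 13.2
ee_pos: [0.4859, 0.0188, 0.1669]
orientation: [0.0, 0.158, 0.987, 0.0]
force: [-2.4, 1.1, 7.5]
opening: 0.002
gripper_force: 3.7
```

Emit:
send_rows:
  commands:
    - {"xyz": [0, 0, -0.001], "twist": [0, 0, 0], "fingers": 0}

```text
t: 13.3
ee_pos: [0.486, 0.0188, 0.1666]
orientation: [0.0, 0.158, 0.987, 0.0]
force: [-3.2, 0.2, 10.0]
opening: -0.003
gripper_force: 4.8
```

Emit:
send_rows:
  commands:
    - {"xyz": [0, 0, -0.001], "twist": [0, 0, 0], "fingers": 0}

```text
t: 13.4
ee_pos: [0.486, 0.0188, 0.1663]
orientation: [0.0, 0.158, 0.987, 0.0]
force: [-4.6, 0.4, 12.5]
opening: -0.002
gripper_force: 5.8
```

Emit:
send_rows:
  commands:
    - {"xyz": [0, 0, -0.001], "twist": [0, 0, 0], "fingers": 0}

```text
t: 13.5
ee_pos: [0.4859, 0.0188, 0.166]
orientation: [0.0, 0.158, 0.987, 0.0]
force: [-4.9, 0.9, 14.0]
opening: -0.001
gripper_force: 6.9
```

Emit:
send_rows:
  commands:
    - {"xyz": [0, 0, -0.001], "twist": [0, 0, 0], "fingers": 0}

```text
t: 13.6
ee_pos: [0.4859, 0.0188, 0.1657]
orientation: [0.0, 0.158, 0.987, 0.0]
force: [-5.0, 0.4, 15.6]
opening: -0.002
gripper_force: 7.9
```

Emit:
send_rows:
  commands:
    - {"xyz": [0, 0, -0.0005], "twist": [0, 0, 0], "fingers": 0}

```text
t: 13.7
ee_pos: [0.4859, 0.0188, 0.1656]
orientation: [0.0, 0.158, 0.987, 0.0]
force: [-5.7, -0.1, 15.7]
opening: 0.003
gripper_force: 8.2
```

Emit:
send_rows:
  commands:
    - {"xyz": [0, 0, 0.02], "twist": [0, 0, 0], "fingers": 0}
    - {"xyz": [0, 0, 0.1], "twist": [0, 0, 0], "fingers": 0}
    - {"xyz": [0, 0, 0.13], "twist": [0, 0, 0], "fingers": 0}
    - {"xyz": [0, 0, 0.13], "twist": [0, 0, 0], "fingers": 0}

```text
t: 14.1
ee_pos: [0.4871, 0.0187, 0.2316]
orientation: [0.003, 0.158, 0.987, 0.0]
force: [1.3, -1.1, -0.2]
opening: 0.001
gripper_force: 0.0
```

```bash
python3 chk.py|head -6
python3 - <<'E'
from cell import bot
from h import *
s=bot.camera("side")
cv2.imwrite("pics/p5.png",cv2.resize(s["color"][165:265,190:345,::-1],None,fx=5,fy=5,interpolation=cv2.INTER_CUBIC))
E
```

```text
14.1 [0.4871 0.0187 0.2316]
clip box [107  11  35  30 318] centroid [127.8  23.1]
clip box [75 13 32  4 50] centroid [91.7 14.4]
clip box [ 83  53  32  37 433] centroid [102.7  65.5]
fl 0 [45.7 16.1]
fl 0.13 [45.6 13.4]
```

View pics/p5.png

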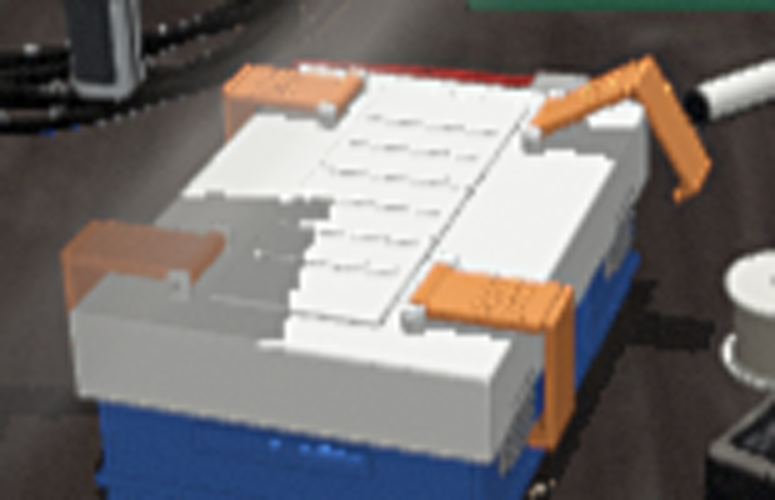

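The picture shows the front-left (290,90), front-right (145,250) and rear-right (495,295) clips all flat and latched. Only the rear-left clip at (600,100) is still open, so that one is last.

Emit:
send_rows:
  commands:
    - {"xyz": [0.379, 0.191, 0], "twist": [0, 0, 0], "fingers": 0}
    - {"xyz": [0.379, 0.191, 0], "twist": [0, 0, 0], "fingers": 0}
    - {"xyz": [0.379, 0.191, 0], "twist": [0, 0, 0], "fingers": 0}
    - {"xyz": [0.379, 0.191, 0], "twist": [0, 0, 0], "fingers": 0}
    - {"xyz": [0.379, 0.191, 0], "twist": [0, 0, 0], "fingers": 0}
    - {"xyz": [0.379, 0.191, 0], "twist": [0, 0, 0], "fingers": 0}
    - {"xyz": [0.379, 0.191, 0], "twist": [0, 0, 0], "fingers": 0}

```text
t: 14.9
ee_pos: [0.6746, 0.1141, 0.2272]
orientation: [-0.002, 0.158, 0.987, -0.0]
force: [-1.2, 0.2, -0.0]
opening: 0.001
gripper_force: 0.0
```

Emit:
send_rows:
  commands:
    - {"xyz": [0, 0, -0.015], "twist": [0, 0, 0], "fingers": 0}
    - {"xyz": [0, 0, -0.03], "twist": [0, 0, 0], "fingers": 0}
    - {"xyz": [0, 0, -0.045], "twist": [0, 0, 0], "fingers": 0}
    - {"xyz": [0, 0, -0.06], "twist": [0, 0, 0], "fingers": 0}
    - {"xyz": [0, 0, -0.075], "twist": [0, 0, 0], "fingers": 0}
    - {"xyz": [0, 0, -0.09], "twist": [0, 0, 0], "fingers": 0}
    - {"xyz": [0, 0, -0.098], "twist": [0, 0, 0], "fingers": 0}
    - {"xyz": [0, 0, -0.098], "twist": [0, 0, 0], "fingers": 0}

```text
t: 15.7
ee_pos: [0.6752, 0.1143, 0.1795]
orientation: [-0.001, 0.158, 0.987, -0.0]
force: [0.2, 0.0, -0.0]
opening: 0.003
gripper_force: 0.0
```

Emit:
send_rows:
  commands:
    - {"xyz": [0, 0, -0.003], "twist": [0, 0, 0], "fingers": 0}
    - {"xyz": [0, 0, -0.006], "twist": [0, 0, 0], "fingers": 0}
    - {"xyz": [0, 0, -0.008], "twist": [0, 0, 0], "fingers": 0}
    - {"xyz": [0, 0, -0.01], "twist": [0, 0, 0], "fingers": 0}

```text
t: 16.1
ee_pos: [0.6755, 0.1143, 0.1753]
orientation: [0.0, 0.158, 0.987, 0.0]
force: [0.7, -0.2, 1.0]
opening: 0.004
gripper_force: 0.4
```

Emit:
send_rows:
  commands:
    - {"xyz": [0, 0, -0.002], "twist": [0, 0, 0], "fingers": 0}
    - {"xyz": [0, 0, -0.004], "twist": [0, 0, 0], "fingers": 0}

```text
t: 16.3
ee_pos: [0.6755, 0.1143, 0.1733]
orientation: [0.0, 0.158, 0.987, 0.0]
force: [0.0, 0.1, 0.9]
opening: 0.001
gripper_force: 0.4
```

Emit:
send_rows:
  commands:
    - {"xyz": [0, 0, -0.002], "twist": [0, 0, 0], "fingers": 0}
    - {"xyz": [0, 0, -0.004], "twist": [0, 0, 0], "fingers": 0}

```text
t: 16.5
ee_pos: [0.6755, 0.1143, 0.1712]
orientation: [0.0, 0.158, 0.987, 0.0]
force: [0.2, -0.5, 1.0]
opening: 0.001
gripper_force: 0.4
```

Emit:
send_rows:
  commands:
    - {"xyz": [0, 0, -0.001], "twist": [0, 0, 0], "fingers": 0}
    - {"xyz": [0, 0, -0.003], "twist": [0, 0, 0], "fingers": 0}

```text
t: 16.7
ee_pos: [0.6755, 0.1142, 0.1697]
orientation: [0.0, 0.158, 0.987, 0.0]
force: [-0.2, 0.5, 0.4]
opening: -0.0
gripper_force: 0.4
```

Emit:
send_rows:
  commands:
    - {"xyz": [0, 0, -0.001], "twist": [0, 0, 0], "fingers": 0}
    - {"xyz": [0, 0, -0.002], "twist": [0, 0, 0], "fingers": 0}

```text
t: 16.9
ee_pos: [0.6754, 0.1143, 0.1687]
orientation: [-0.0, 0.158, 0.987, 0.0]
force: [0.9, 0.0, 2.0]
opening: 0.002
gripper_force: 0.3
```

Emit:
send_rows:
  commands:
    - {"xyz": [0, 0, -0.001], "twist": [0, 0, 0], "fingers": 0}
    - {"xyz": [0, 0, -0.002], "twist": [0, 0, 0], "fingers": 0}

```text
t: 17.1
ee_pos: [0.6754, 0.1143, 0.1677]
orientation: [0.0, 0.158, 0.987, 0.0]
force: [-0.0, -0.1, 1.6]
opening: -0.003
gripper_force: 0.9
```

Emit:
send_rows:
  commands:
    - {"xyz": [0, 0, -0.001], "twist": [0, 0, 0], "fingers": 0}
    - {"xyz": [0, 0, -0.002], "twist": [0, 0, 0], "fingers": 0}

```text
t: 17.3
ee_pos: [0.6755, 0.1143, 0.1672]
orientation: [0.0, 0.158, 0.987, 0.0]
force: [-0.7, -0.1, 5.9]
opening: 0.001
gripper_force: 2.6
```

Emit:
send_rows:
  commands:
    - {"xyz": [0, 0, -0.001], "twist": [0, 0, 0], "fingers": 0}
    - {"xyz": [0, 0, -0.002], "twist": [0, 0, 0], "fingers": 0}

```text
t: 17.5
ee_pos: [0.6755, 0.1143, 0.1668]
orientation: [0.0, 0.158, 0.987, 0.0]
force: [-3.6, -0.6, 8.8]
opening: 0.0
gripper_force: 4.3
```

Emit:
send_rows:
  commands:
    - {"xyz": [0, 0, -0.001], "twist": [0, 0, 0], "fingers": 0}

```text
t: 17.6
ee_pos: [0.6755, 0.1143, 0.1666]
orientation: [0.0, 0.158, 0.987, 0.0]
force: [-3.7, -0.6, 10.3]
opening: -0.001
gripper_force: 5.0
```

Emit:
send_rows:
  commands:
    - {"xyz": [0, 0, -0.001], "twist": [0, 0, 0], "fingers": 0}

```text
t: 17.7
ee_pos: [0.6755, 0.1143, 0.1664]
orientation: [0.001, 0.158, 0.987, 0.0]
force: [-4.1, -0.6, 10.6]
opening: 0.0
gripper_force: 5.7
```

Emit:
send_rows:
  commands:
    - {"xyz": [0, 0, -0.001], "twist": [0, 0, 0], "fingers": 0}

```text
t: 17.8
ee_pos: [0.6755, 0.1143, 0.1662]
orientation: [0.001, 0.158, 0.987, 0.0]
force: [-5.3, -1.7, 12.6]
opening: 0.001
gripper_force: 6.4
```

Emit:
send_rows:
  commands:
    - {"xyz": [0, 0, -0.001], "twist": [0, 0, 0], "fingers": 0}

```text
t: 17.9
ee_pos: [0.6755, 0.1143, 0.166]
orientation: [0.001, 0.158, 0.987, 0.0]
force: [-5.2, -0.9, 15.1]
opening: -0.001
gripper_force: 7.1
```

Emit:
send_rows:
  commands:
    - {"xyz": [0, 0, -0.001], "twist": [0, 0, 0], "fingers": 0}

```text
t: 18.0
ee_pos: [0.6755, 0.1143, 0.1658]
orientation: [0.001, 0.158, 0.987, 0.0]
force: [-5.2, -0.8, 15.7]
opening: 0.002
gripper_force: 7.9
```

Emit:
send_rows:
  commands:
    - {"xyz": [0, 0, -0.0008], "twist": [0, 0, 0], "fingers": 0}

```text
t: 18.1
ee_pos: [0.6755, 0.1143, 0.1656]
orientation: [0.001, 0.158, 0.987, 0.0]
force: [-6.3, -1.2, 16.8]
opening: 0.0
gripper_force: 8.4
```

Emit:
send_rows:
  commands:
    - {"xyz": [0, 0, 0.02], "twist": [0, 0, 0], "fingers": 0}
    - {"xyz": [0, 0, 0.1], "twist": [0, 0, 0], "fingers": 0}
    - {"xyz": [0, 0, 0.2], "twist": [0, 0, 0], "fingers": 0}
    - {"xyz": [-0.1, 0.1, 0.3], "twist": [0, 0, 0], "fingers": 0}
    - {"xyz": [-0.2, 0.2, 0.3], "twist": [0, 0, 0], "fingers": 0}
    - {"xyz": [-0.3, 0.3, 0.3], "twist": [0, 0, 0], "fingers": 0}
    - {"xyz": [-0.4, 0.4, 0.3], "twist": [0, 0, 0], "fingers": 0}
    - {"xyz": [-0.5, 0.5, 0.3], "twist": [0, 0, 0], "fingers": 0}

```text
t: 18.9
ee_pos: [0.5044, 0.2847, 0.3102]
orientation: [0.0, 0.158, 0.987, 0.0]
force: [0.2, 0.7, 0.2]
opening: -0.007
gripper_force: 0.0
```

Run:
```python
from cell import bot
from h import *
print(bot.get_state()["t"])
s=bot.camera("side");c=bot.camera("top")
a=cv2.resize(s["color"][165:285,190:345,::-1],(465,360),interpolation=cv2.INTER_CUBIC)
b=cv2.resize(c["color"][140:300,180:320+35,::-1],(330,302))
b=cv2.copyMakeBorder(b,0,58,0,0,cv2.BORDER_CONSTANT)
cv2.imwrite("pics/p6.png",np.hstack([a,b]))
```

```text
18.9
```

View pics/p6.png

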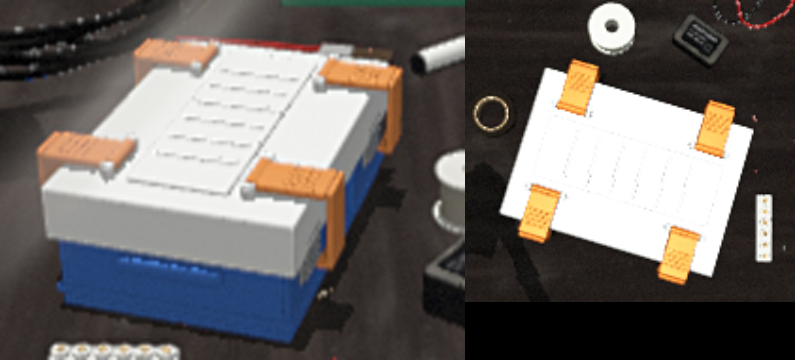

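The last picture shows all four clips flat: (175,55), (85,150), (295,180) and (360,75) in the side view. The tape, spool, adapter and strip are where they were, and the arm is clear of everything. I'll hand the job in.

```bash
python3 -c "
from cell import bot
print(bot.finish_job())"
```

```text
the job is handed in; nothing more can be done
None
```

I pressed all four clips in crosswise order (front left, rear right, front right, rear left). The highest measured push was about 18 N, every clip stayed flat after release, nothing beside the box moved, and I handed the job in at about 19 s; I never saw a separate click in the force readings.

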